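# Short spin: shut the centrifuge and hold the run paddle

## Task

Swing the open clear lid of the mini centrifuge on the blue mat fully shut. Then press the orange spring paddle of the grey hold-to-run control box down to the middle of its travel, so that its white pointer stands in the green band of the scales, keep it there for at least three seconds and finish still holding it there with the fingers: the program ends while pressing. Do not press the paddle before the lid is shut, never push it down near its bottom stop, and leave the bottle, timer, marker and tubes where they are.

Things in the scene. Friction and masses are not known exactly. Their poses are not given: they have to be found in the camera images.
- mini_centrifuge: white mini centrifuge, 171 (x) x 152 (y) x 99 mm high when shut, fixed, on a 200 x 180 mm blue mat. Origin: centre of its underside; -x is its front (within 0.3 rad of facing the robot), z up. Its clear domed lid is hinged along y at the back
- lid_hinge (a point): middle of the lid's hinge line of the fixed housing, 80 mm behind the centrifuge's origin (+x), 60 mm above the bench; the hinge line runs along the centrifuge's y; same axes as the centrifuge
- lid_top (a point): point on the lid's outer (upper) face, on its centre line, moving with the lid; z = outward normal of that face. Lid shut: 110 mm in front of the hinge line, 39 mm above it (99 mm above the bench). The flat outer face reaches from it 19 mm to the front, 71 mm towards the hinge and 45 mm to either side; the lid's front edge is 153 mm from the hinge line
- mini_centrifuge_lid (a joint): lid angle, rad: 0 = shut (hard stop), 1.48 = fully open, standing up at the back. Starts at 1.0 to 1.4. Opening lifts the front edge and swings it back, so the outer face then looks away from the robot. Friction (about 0.12 N m) holds the lid about where it is left; it is shut by pushing its outer face forward and down
- control_box: grey hold-to-run box, 155 (x) x 90 (y) x 30 mm, fixed, with the orange paddle. Origin: centre of its underside; -x is its front (within 0.4 rad of facing the robot). Paddle hinge: along y, 50 mm behind the origin (+x), 45 mm up. Two upright scale plates (y 23 to 39 mm, both sides) stand 62 mm in front of the origin, 88 mm high: white band on top, green, red at the bottom
- paddle_pad (a point): centre of the ridged black rubber pad (50 x 30 mm) on top of the orange paddle, the place to press straight down; it moves with the paddle. The pad lies 90 mm in front of the hinge line; released it is 79 mm above the bench and 34 mm in front of the control box's origin. The paddle is 36 mm wide, 128 mm long, sloping up to the front at 0.32 rad when released
- paddle (a joint): how far the paddle is pressed, rad: 0 = released, 0.30 = bottom stop (the pad then 27 mm lower). Green band: 0.10 to 0.20, middle 0.15 (pad about 13 mm lower). Spring return: at the pad about 3 N starts it, 8 N holds it at 0.15, 13 N bottoms it
- amber_bottle: brown reagent bottle with black cap, 33 mm diameter, 68 mm high, loose behind the work; origin: centre of its underside. Bystander
- bench_timer: small white timer, 64 x 64 x 19 mm, loose, on the right; origin: centre of its underside. Bystander
- blue_marker: marker pen with blue cap, 132 mm long, 13 mm high, lying loose on the left; origin: centre of its underside. Bystander
- white_rack: white tube rack, 98 x 170 x 50 mm, fixed, on the left at the back; origin: centre of its underside. Bystander
- blue_tube: blue-capped tube, 16 mm diameter, 103 mm long, standing in the white rack, top 115 mm above the bench; origin: its foot. Bystander
- orange_tube: orange-capped tube, 16 mm diameter, 103 mm long, standing in the white rack, top 115 mm above the bench; origin: its foot. Bystander

How it is judged:
On the way, in this order (a step that is already met when the one before it is completed fails the run):
1. the lid is fully shut, the paddle not yet pressed (value of joint mini_centrifuge_lid below 0.05 rad and value of joint paddle below 0.04 rad), for 0.2 s.
2. the paddle is held in the green band by the fingers for three seconds, the lid shut (value of joint mini_centrifuge_lid below 0.05 rad and value of joint paddle between 0.09 and 0.21 rad and contact force between the fingers and control_box above 2 N), for 3 s.
At the end, for the whole second after the job is handed in: The lid is shut (within 0.05 rad) and the fingers still hold the paddle, at rest, in the green band (0.15 rad, give or take 0.06), pushing on it with more than 2 N (all of step 2 and velocity of joint paddle between -0.1 and 0.1 rad/s); the arm keeps its last pose, push and grip.
It fails at once if the paddle is pushed near its bottom stop (over 0.26 of 0.30 rad) (value of joint paddle above 0.26 rad).
It fails at once if the paddle is pressed while the lid is open (value of joint paddle above 0.08 rad and value of joint mini_centrifuge_lid above 0.1 rad).
It fails at once if the bottle, timer, marker or a tube is displaced by more than 25 mm (distance of any of amber_bottle, bench_timer, blue_marker, blue_tube, orange_tube from where it was at the start of the episode above 0.025 m).
It also fails if it takes over 51 s, if anything falls off the work surface, if the arm or the gripper's body presses on something with over 40 N, if the wrist force passes 120 N, or if a joint passes its speed limit or range.

## Robot

A 6-joint arm with a two-finger parallel gripper is mounted at the origin on a cart in front of the work surface, level with it; the furniture and walls round the work are solid. World frame = base frame: x ahead of the robot, y to its left, z up, the work surface at z = 0. Lengths are in m, angles in rad, forces in N, time in s.
With the tool pointing down it reaches from about 0.25 to 0.775 m from the base axis. Payload 8.9 kg.
Tool frame: the origin (TCP) lies at the very end of the fingers, on their centre line; the grasp point (between the pads) lies 19 mm behind it; z points along the fingers, y is the direction in which the jaws open and shut (so a half turn about z gives the same grasp; the last joint's range is limited). The gripper opens to 85 mm and grips with 20 to 120 N. Pads are 22 mm wide; open, the fingers measure 114 mm over their backs; the gripper's body (76 mm by 85 mm) begins 54 mm behind the grasp point. The pads swing forward as they close: fully open they stand 13 mm farther back than shut.
Start: joints at [1.027, 0.291, -0.153, 1.127, 0, 1.431], TCP at [0.207, 0.483, 0.202] pointing down, gripper open.
Joint ranges: [-2.52, 2.52], [-0.91, 1.74], [-1.3, 1.37], [-1.96, 2.02], [-1.52, 1.47], [-3.14, 3.14]. Speed limits (rad/s): [2.22, 2.22, 2.79, 3.14, 3.14, 3.14].

## Interface

Orientations are given as a unit quaternion [x, y, z, w].
In Python, from rig import * gives the robot as it stands.
- The arm moves only by the shell command python3 -m jog 'ROWS' [OPENING] [FORCE]. ROWS is JSON, a list that holds one entry, the list of rows, each a list of 6 numbers: the shift along the world's x, y, z in mm, then the turn, a rotation vector about the world's x, y, z in degrees. In form: [[[dx, dy, dz, rx, ry, rz], ...]]. A call has 1 to 10 rows; each row is the pose to reach, as a shift and turn from the pose commanded when the call began; what a row does not reach only later rows make up. A row lasts 1/8 s, in which the tool goes at most 62.5 mm and 10.7 degrees, less where a joint would pass 70% of its speed; a pose out of reach is approached as far as the arm can. A call with a gripper value outside its range is refused whole. OPENING is the finger opening in mm, from 0 to 85.4, set as the call begins (- or left out, the last holds). The fingers move at their own pace and stop on an object; FORCE is the grip in N (left out, the last holds). Time passes only in rows, so rows that repeat a pose let the fingers close. It gives the time, the measured TCP pose, the force and the opening at its end, in the units of the state.
- get_obs(): the state, without advancing time (a new reading comes with each control period).
- get_image(name): name is "scene" or "side" or "wrist"; returns a dict with "image" (384x512x3 uint8, red, green, blue), "K" (3x3 intrinsics, pixels), "pose" (4x4, takes a point from camera to world coordinates). Camera axes: x right, y up, looking along -z (the intrinsics and any distortion apply to the point x, -y, -z); pixel columns grow to the right and rows downward; lengths in m; the calibration is good to about 2 mm. A picture is of the moment at which its call begins. There is no depth.
- job_done(): hands the job in, once; it reports no verdict.
Trained networks look in a picture, given as the dict that the camera call returned (one of the last four; its "shot" number tells which), for a name from the list of things; names that differ only in an ending like _2 or _b are one class to them, and where a whole thing is asked for, a point or a joint stands for the part that bears it (a point fixed in the world has none). Each returns a list of dicts, best first, with "conf" (0 to 1); they miss things now and then, are a little off and sometimes report something else, mostly with a low value. They report only what shows in the picture. A call takes as long as a camera call.
- find_in(picture, query): "position" ([x, y, z] in m, in world coordinates, good to about 4 mm: the middle of the surface that is visible of it).
- spot_point(picture, query): "position" ([x, y, z] in m, in world coordinates, good to about 4 mm: a listed point, or the origin of a listed thing).
The state is a dict: "time": time; "joint_positions": joint angles; "qvel": joint speeds; "tau": joint torques, N m; "position": TCP position; "tool_rot": TCP orientation; "contact_force": force on the tool from outside, world axes, zero at the start; "torque": the same for the moment, N m; "opening": finger opening in m.
Only numpy, scipy, OpenCV 4.12 (cv2) and the standard library are available. Lean on these libraries where they do the work, as an engineer would, in place of code of your own. Each camera call takes 0.05 s, during which the arm holds its last target. There are 200 camera calls.

## Working session

There is one attempt and no reset: what is moved stays moved. The work goes in short steps, Python scripts to look and compute and a shell command to move; the robot and the scene stay as the last step left them, time stands still between calls to the robot, and variables do not carry over. Pictures are saved under pics/ and viewed, on a budget of 10 in all, crops included, one or two more only if the job needs it, and the job is handed in when it is done.

```bash
mkdir -p pics; ls
cat > h.py <<'E'
from rig import *
import numpy as np, cv2
def look(cams=("scene","side"), q=(), save=None):
    ims=[]
    for c in cams:
        p=get_image(c); ims.append(p["image"])
        for n in q:
            for f in (spot_point,):
                r=f(p,n)
                if r: print(c,n,[(np.round(np.array(d["position"])*1000).astype(int).tolist(),round(d["conf"],2)) for d in r[:2]])
    if save: cv2.imwrite("pics/"+save,cv2.cvtColor(np.vstack(ims) if len(ims)==1 else np.hstack([cv2.resize(i,(400,300)) for i in ims]) ,cv2.COLOR_RGB2BGR))
E
python3 - <<'E'
from h import *
look(q=("mini_centrifuge","lid_hinge","lid_top","control_box","paddle_pad","amber_bottle","bench_timer","blue_marker","white_rack"))
for c in("scene","side"): cv2.imwrite(f"pics/{c}0.png",get_image(c)["image"][:,:,::-1])
print(get_obs())
E
```

```text
pics
scene mini_centrifuge [([518, -126, -4], 0.64)]
scene lid_hinge [([590, -150, 61], 0.81)]
scene lid_top [([567, -148, 175], 0.81)]
scene control_box [([522, 156, -2], 0.78)]
scene paddle_pad [([493, 165, 76], 0.54)]
scene bench_timer [([377, -413, -1], 0.88)]
scene blue_marker [([369, 335, 3], 0.65), ([590, -150, 62], 0.3)]
scene white_rack [([625, 457, -2], 0.72)]
side mini_centrifuge [([512, -126, 0], 0.78)]
side lid_hinge [([589, -148, 60], 0.8)]
side lid_top [([571, -143, 174], 0.82)]
side control_box [([518, 152, 3], 0.94)]
side paddle_pad [([488, 163, 78], 0.57)]
side amber_bottle [([686, -30, -3], 0.58)]
side bench_timer [([382, -408, -1], 0.51)]
side blue_marker [([370, 330, -1], 0.49)]
side white_rack [([625, 458, 3], 0.89)]
{'time': 1.1, 'joint_positions': array([ 1.02670589e+00,  2.90684114e-01, -1.53396118e-01,  1.12673199e+00,
        1.50220793e-05,  1.43152359e+00]), 'qvel': array([-1.54287475e-03, -1.81116026e-04, -5.36646378e-05,  1.39294246e-03,
       -1.08675545e-03,  8.26390674e-04]), 'tau': array([-5.41355203e-04, -5.37036359e+01,  3.31642842e+01,  1.85401281e-03,
       -1.93095680e-04, -1.25744354e-06]), 'position': array([0.20674409, 0.48256549, 0.20161482]), 'tool_rot': array([ 2.01029587e-01,  9.79585170e-01, -4.97128581e-06, -9.73981177e-06]), 'contact_force': array([ 0.831478  ,  0.45210491, -0.39794516]), 'torque': array([-0.04229841,  0.05238795, -0.00545066]), 'opening': 0.08558718291603847}
```

View pics/scene0.png

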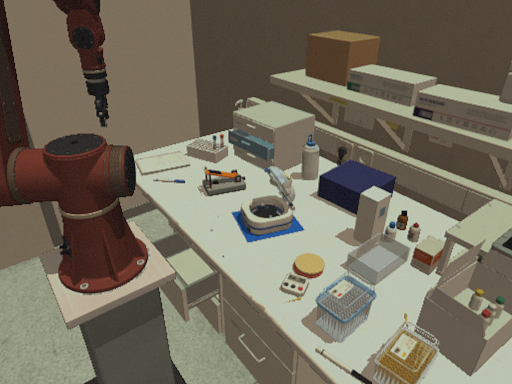

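View pics/side0.png

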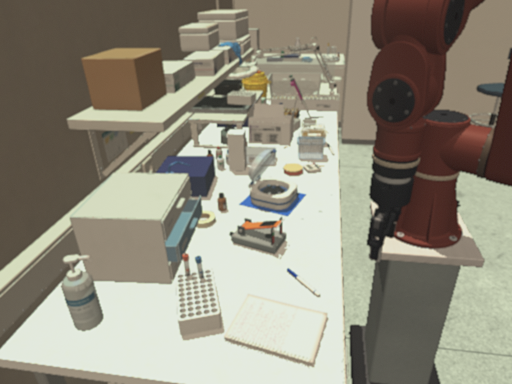

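The lid stands open leaning back at about 1.06 rad, centrifuge yaw about -0.28; the box yaw is about -0.3. Both pictures match the network's positions. The way across at 0.28 m height is free, so I move behind the lid.

```bash
python3 -m jog '[[[0,0,60,0,0,0],[20,-30,95,0,0,0],[433,-648,95,0,0,0],[433,-648,95,0,0,0],[433,-648,95,0,0,0],[433,-648,95,0,0,0],[433,-648,95,0,0,0],[433,-648,95,0,0,0],[433,-648,95,0,0,0],[433,-648,95,0,0,0]]]' 0 40
```

```text
time: 2.35
position: [0.5055, 0.0349, 0.2968]
tool_rot: [0.201, 0.98, 0.0, 0.0]
contact_force: [0.2, 1.9, 0.5]
opening: 0.0002
```

Run:
```python
from h import *
o=get_obs();print(o["time"],o["position"],o["opening"])
look(q=("lid_hinge","lid_top","mini_centrifuge","paddle_pad","control_box","amber_bottle"))
look(cams=("wrist",),q=("lid_top","paddle_pad","control_box"),save="w1.png")
```

```text
2.35 [0.50551824 0.03488078 0.2967948 ] 0.00020095244911510246
scene lid_hinge [([590, -152, 62], 0.7)]
scene lid_top [([570, -145, 175], 0.76)]
scene mini_centrifuge [([518, -124, -4], 0.76)]
scene paddle_pad [([490, 167, 81], 0.6)]
scene control_box [([523, 158, 1], 0.93)]
side lid_hinge [([590, -148, 59], 0.69)]
side lid_top [([570, -142, 174], 0.6)]
side mini_centrifuge [([511, -126, -2], 0.69), ([674, 395, 11], 0.3)]
side paddle_pad [([487, 162, 80], 0.7), ([670, 397, 11], 0.67)]
side control_box [([520, 152, 3], 0.59), ([511, -127, 4], 0.32)]
side amber_bottle [([687, -28, 3], 0.7)]
wrist lid_top [([571, -144, 174], 0.67), ([595, -149, 62], 0.38)]
wrist paddle_pad [([490, 166, 77], 0.69)]
wrist control_box [([522, 156, -2], 0.56)]
```

```bash
python3 -m jog '[[[50,-80,0,0,0,0],[100,-130,0,0,0,0],[135,-200,0,0,0,0],[135,-200,0,0,0,0],[135,-200,-50,0,0,0],[130,-200,-100,0,0,0],[130,-200,-100,0,0,0]]]'
python3 - <<'E'
from h import *
look(cams=("scene",),q=("lid_top",),save="s1.png")
E
```

```text
time: 4.12
position: [0.6314, -0.1622, 0.1927]
tool_rot: [0.201, 0.98, 0.001, -0.004]
contact_force: [-0.5, 0.4, 1.4]
opening: 0.0
scene lid_top [([571, -143, 175], 0.84)]
```

View pics/s1.png

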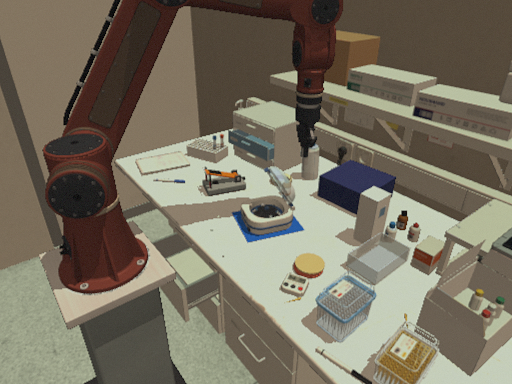

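```bash
python3 -m jog '[[[-30,10,-15,0,0,0],[-62,20,-19,0,0,0],[-90,28,-29,0,0,0],[-109,34,-41,0,0,0],[-126,39,-56,0,0,0],[-134,41,-66,0,0,0],[-140,43,-76,0,0,0],[-145,44,-86,0,0,0],[-149,45,-94,0,0,0],[-149,45,-94,0,0,0]]]'
python3 - <<'E'
from h import *
print(get_obs()["contact_force"])
look(cams=("scene","side"),q=("lid_top",),save="s2.png")
E
```

```text
time: 5.48
position: [0.485, -0.118, 0.1019]
tool_rot: [0.201, 0.98, 0.0, -0.001]
contact_force: [-0.8, -0.2, -0.8]
opening: 0.0001
[-0.78773528 -0.15280496 -0.77940791]
scene lid_top [([518, -126, 150], 0.81), ([516, -122, -3], 0.66)]
side lid_top [([519, -126, 149], 0.75)]
```

View pics/s2.png

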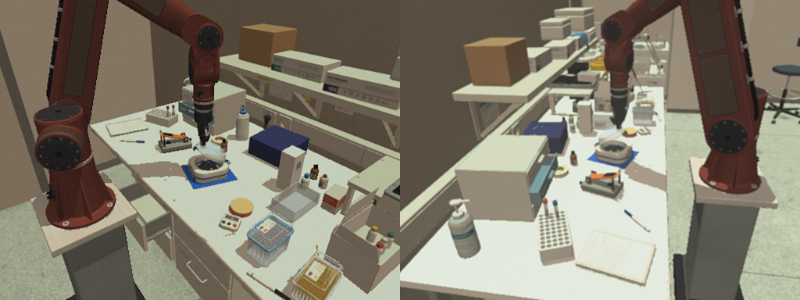

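Run:
```python
from h import *
out=[]
P=np.array([[.485,-.118,.102],[.518,-.126,.15]])
for c in("scene","side","wrist"):
    p=get_image(c); im=p["image"][:,:,::-1].copy()
    T=np.linalg.inv(p["pose"]); q=(T[:3,:3]@P.T).T+T[:3,3]; q=q*[1,-1,-1]; uv=(p["K"]@q.T).T; uv=uv[:,:2]/uv[:,2:]; print(c,uv.round())
    if c!="wrist":
        u,v=uv[0].astype(int); im=im[max(v-60,0):v+40,u-50:u+50]
    out.append(cv2.resize(im,(390,390),interpolation=cv2.INTER_CUBIC))
cv2.imwrite("pics/c1.png",np.hstack(out[:2]));cv2.imwrite("pics/w2.png",out[2])
```

```text
scene [[259. 197.]
 [269. 182.]]
side [[280. 176.]
 [271. 163.]]
wrist [[254. 228.]
 [266. 331.]]
```

View pics/c1.png

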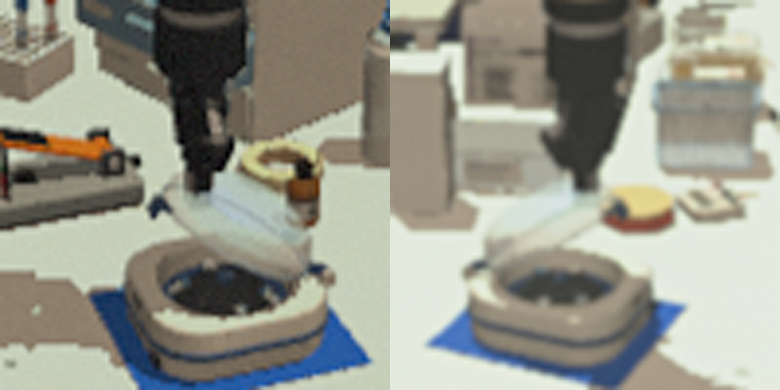

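View wrist.

View pics/w2.png

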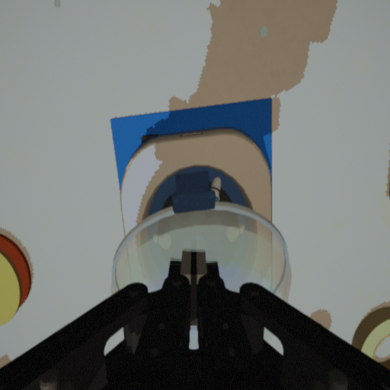

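Run:
```python
from h import *
o=get_obs();print(o["time"],o["position"],o["contact_force"],o["joint_positions"])
look(cams=("scene","side","wrist"),q=("lid_top","lid_hinge"))
```

```text
5.825 [ 0.48577461 -0.11820967  0.10278021] [-0.88167138 -0.49729544  0.68295562] [-3.85031868e-01  3.24691510e-01 -3.83099040e-01  8.62717224e-01
 -1.04115474e-05  1.97508964e-02]
scene lid_top [([520, -133, 148], 0.75)]
scene lid_hinge [([591, -150, 61], 0.57)]
side lid_top [([518, -122, 149], 0.98), ([370, 333, -2], 0.53)]
side lid_hinge [([589, -149, 59], 0.92)]
wrist lid_top [([514, -127, 146], 0.73)]
```

Run:
```python
import cv2
from h import *
a=cv2.imread("pics/w1.png"); b=get_image("wrist")["image"]
for r in range(200,270,4): print(r,a[r,236:274:6].mean(1+0*0).round() if 0 else a[r,236:274:6].sum(1)//3, b[r,236:274:6].astype(int).sum(1)//3)
```

```text
200 [158 159 159 158 158 157 158] [44 42 43 46 43 44 42]
204 [158 159 157 158 159 158 157] [44 41 45 41 44 44 43]
208 [159 158 159 158 157 157 157] [44 46 48 64 71 84 83]
212 [159 159 159 158 157 158 158] [85 87 86 90 91 90 87]
216 [158 158 158 158 158 158 158] [90 88 92 92 92 93 92]
220 [159 159 157 158 158 158 158] [95 93 95 97 97 94 93]
224 [158 158 159 158 158 158 159] [ 96 104 117 124 125 123 123]
228 [157 158 158 158 158 159 158] [124 124 124 125 125 124 124]
232 [157 159 159 158 158 157 159] [124 125 126 124 127 125 124]
236 [158  83  81  66  81  81 158] [125 126 126 123 127 128 125]
240 [157  48  47   7  46  46 158] [126 127 127 122 129 128 125]
244 [156  45  47  10  46  46 157] [126 119 121 119 128 125 125]
248 [ 7 46 46 10 47 45  2] [123  49  52  28  59  62 122]
252 [10 45 45  7 46 45 10] [123  46  44   6  45  46 124]
256 [18 47 46  9 46 47 16] [ 87  45  43   4  46  45 116]
260 [23 45 45  7 45 45 22] [22 45 46 12 44 45 22]
264 [12 47 46  4 46 45 14] [12 45 45  6 46 45 15]
268 [18 45 48  8 46 47 20] [18 46 44  7 46 46 18]
```

The wrist view shows the fingertip has gone about 4 cm through the lid's sloped front. The lid stands at about 0.53 rad. I'll retreat straight up and look again.

```bash
python3 -m jog '[[[0,0,20,0,0,0],[0,0,50,0,0,0],[0,0,80,0,0,0],[0,0,110,0,0,0],[0,0,110,0,0,0]]]'
python3 - <<'E'
from h import *
look(cams=("scene","side","wrist"),q=("lid_top","lid_hinge"))
out=[]
for c,(u,v) in (("scene",(265,195)),("side",(275,180))):
    im=get_image(c)["image"][:,:,::-1]; out.append(cv2.resize(im[v-70:v+50,u-60:u+60],(390,390),interpolation=cv2.INTER_CUBIC))
cv2.imwrite("pics/c2.png",np.hstack(out))
E
```

```text
time: 6.95
position: [0.4869, -0.1187, 0.2146]
tool_rot: [0.201, 0.98, -0.0, 0.002]
contact_force: [0.6, 0.2, -0.3]
opening: -0.0001
scene lid_top [([518, -132, 151], 0.88), ([622, 459, 0], 0.51)]
scene lid_hinge [([590, -149, 64], 0.82), ([517, -131, 146], 0.39)]
side lid_top [([517, -122, 148], 0.77)]
side lid_hinge [([590, -148, 58], 0.77), ([685, -34, 1], 0.64)]
wrist lid_top [([512, -125, 148], 0.65)]
```

View pics/c2.png

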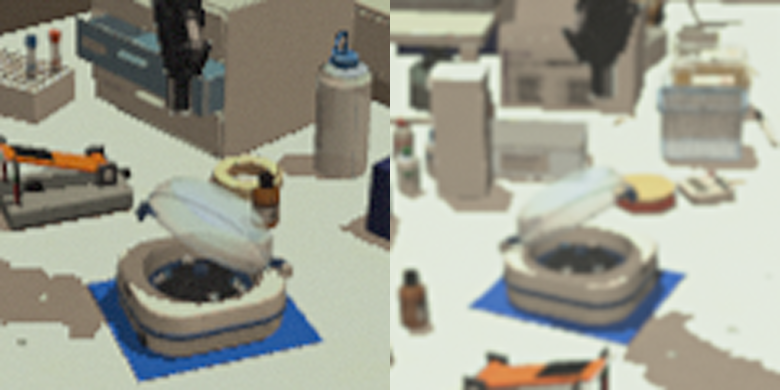

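```bash
python3 -m jog '[[[51,-15,0,0,0,0],[51,-15,-35,0,0,0],[51,-15,-60,0,0,0],[51,-15,-72,0,0,0],[47,-14,-80,0,0,0],[43,-13,-86,0,0,0],[39,-12,-89,0,0,0],[36,-11,-93,0,0,0],[36,-11,-93,0,0,0]]]'
python3 - <<'E'
from h import *
look(cams=("scene","side","wrist"),q=("lid_top",))
b=get_image("wrist")["image"]
for r in range(228,256,4): print(r,b[r,236:274:6].astype(int).sum(1)//3)
E
```

```text
time: 8.62
position: [0.5214, -0.1291, 0.1197]
tool_rot: [0.201, 0.98, -0.0, 0.0]
contact_force: [0.1, -0.3, 0.4]
opening: -0.0003
scene lid_top [([514, -131, 148], 0.64)]
side lid_top [([518, -126, 151], 0.74)]
wrist lid_top [([513, -128, 150], 0.9)]
228 [128 128 126 126 126 127 128]
232 [128 128 127 128 129 128 128]
236 [127  69  67  48  67  69 128]
240 [130  43  42   7  43  42 130]
244 [129  43  42   6  42  43 129]
248 [ 8 42 44 11 43 43 10]
252 [12 43 42  6 43 41 12]
```

Run:
```python
from h import *
out=[]
for c,(u,v) in (("scene",(265,195)),("side",(275,180))):
    im=get_image(c)["image"][:,:,::-1]; out.append(cv2.resize(im[v-60:v+40,u-50:u+50],(400,300),interpolation=cv2.INTER_CUBIC))
w=get_image("wrist")["image"][:,:,::-1]
cv2.imwrite("pics/c3.png",np.vstack([np.hstack(out),np.hstack([cv2.resize(w,(400,300)),cv2.resize(w[150:350,150:380],(400,300))])]))
```

```text
(no output)
```

View pics/c3.png

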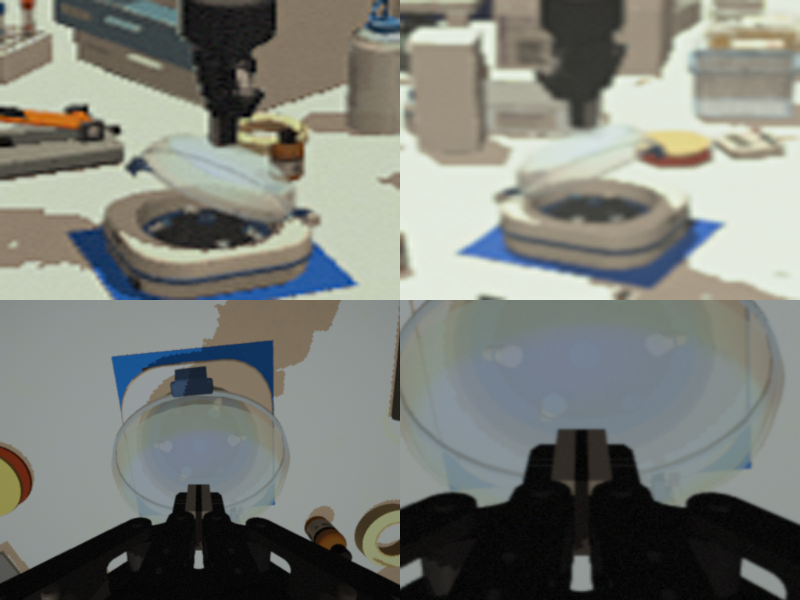

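```bash
cat >> h.py <<'E'
def proj(c,P):
    p=get_image(c); T=np.linalg.inv(p["pose"]); q=((T[:3,:3]@np.atleast_2d(P).T).T+T[:3,3])*[1,-1,-1]; uv=(p["K"]@q.T).T; return (uv[:,:2]/uv[:,2:]).round(1)
E
python3 - <<'E'
from h import *
H=np.array([.590,-.149,.06]); f=np.array([-.96,.276,0]); s=np.array([.276,.96,0]); z=np.array([0,0,1])
def lid(d,n,t,y=0): return H+f*(d*np.cos(t)-n*np.sin(t))+z*(d*np.sin(t)+n*np.cos(t))+s*y
P=[[.487,-.119,.2146],[.5214,-.1291,.1197]]+[lid(153,0,t)*1 if 0 else lid(.153,0,t) for t in(0,.1,.2,.3,.4,.5,.6)]
print(proj("scene",P)); print(proj("side",P))
print(get_obs()["contact_force"],get_obs()["tau"])
E
```

```text
[[260.2 166.3]
 [270.1 190.4]
 [247.  210.6]
 [247.1 206.6]
 [247.8 202.6]
 [248.8 198.5]
 [250.3 194.4]
 [252.3 190.3]
 [254.6 186.3]]
[[279.6 147.2]
 [270.6 170. ]
 [291.1 188.4]
 [290.9 184.6]
 [290.4 180.8]
 [289.5 177. ]
 [288.2 173.1]
 [286.5 169.4]
 [284.5 165.7]]
[-0.301863   -0.18398826  0.87014653] [ 4.64881359e-04 -5.68829298e+01  3.07295537e+01  1.37197316e-03
 -2.59814087e-04 -5.04486565e-06]
```

Free-air tip pixels lie about 6 px above the projected TCP, so the visible finger end seems to sit higher than reported. The finger is probably only just touching the lid. I push farther and check.

```bash
python3 -m jog '[[[-2,1,-6,0,0,0],[-5,1,-12,0,0,0],[-8,2,-18,0,0,0],[-8,2,-18,0,0,0]]]'
python3 - <<'E'
from h import *
look(cams=("scene","side","wrist"),q=("lid_top",))
b=get_image("wrist")["image"]
for r in range(228,256,4): print(r,b[r,236:274:6].astype(int).sum(1)//3)
E
```

```text
time: 9.72
position: [0.5128, -0.1269, 0.1009]
tool_rot: [0.201, 0.98, 0.0, -0.001]
contact_force: [-0.1, 0.5, 0.5]
opening: -0.0001
scene lid_top [([676, 395, 15], 0.63), ([501, -124, 132], 0.59)]
side lid_top [([504, -118, 129], 0.97)]
wrist lid_top [([498, -120, 133], 0.57)]
228 [127 127 127 127 128 127 125]
232 [133 133 126 128 128 127 127]
236 [133  68  67  50  66  67 127]
240 [133  44  43   3  44  42 126]
244 [137  43  43   5  42  43 128]
248 [13 41 41  0 42 41  5]
252 [ 5 43 41  5 42 43 13]
```

The lid follows (lid_top now z≈131 mm, about 0.3 rad); the working finger end is about 24 mm above the reported TCP. I continue pushing.

```bash
python3 -m jog '[[[-3,1,-8,0,0,0],[-5,1,-14,0,0,0],[-7,2,-20,0,0,0],[-8,2,-25,0,0,0],[-8,2,-27,0,0,0],[-8,2,-27,0,0,0]]]'
python3 - <<'E'
from h import *
look(cams=("scene","side","wrist"),q=("lid_top",))
E
```

```text
time: 10.82
position: [0.5057, -0.1252, 0.0745]
tool_rot: [0.201, 0.98, 0.0, 0.0]
contact_force: [0.1, 0.9, 0.2]
opening: 0.0001
scene lid_top [([485, -120, 106], 0.73)]
side lid_top [([490, -114, 105], 0.94)]
wrist lid_top [([484, -117, 108], 0.63)]
```

```bash
python3 -m jog '[[[-1,0,-3,0,0,0],[-1,0,-6,0,0,0],[-1,0,-6,0,0,0]]]';  python3 -m jog '[[[0,0,-2,0,0,0],[0,0,-4,0,0,0],[0,0,-4,0,0,0]]]'
python3 - <<'E'
from h import *
look(cams=("scene","side","wrist"),q=("lid_top",))
E
```

```text
time: 11.5
position: [0.5044, -0.1251, 0.0689]
tool_rot: [0.201, 0.98, -0.0, -0.0]
contact_force: [-4.0, 1.2, 8.7]
opening: 0.0001
time: 11.88
position: [0.5046, -0.1252, 0.0683]
tool_rot: [0.201, 0.98, -0.0, 0.001]
contact_force: [-17.3, 6.5, 53.3]
opening: -0.0002
scene lid_top [([482, -120, 99], 0.68), ([625, 399, 11], 0.53)]
side lid_top [([485, -116, 100], 0.89)]
wrist lid_top [([482, -117, 98], 0.98)]
```

Shut: lid_top is at z≈99 mm and the force rose to 53 N at the stop. Now over to the pad.

```bash
python3 -m jog '[[[0,0,30,0,0,0],[0,0,80,0,0,0],[-5,60,100,0,0,0],[-8,120,100,0,0,0],[-10,180,100,0,0,0],[-12,240,100,0,0,0],[-15,289,90,0,0,0],[-15,289,60,0,0,0],[-15,289,40,0,0,0],[-15,289,40,0,0,0]]]'
python3 - <<'E'
from h import *
look(cams=("scene","side","wrist"),q=("lid_top","paddle_pad","control_box"))
out=[]
for c,P in (("scene",.0),("side",0)):
    u,v=proj(c,[.49,.164,.09])[0].astype(int)
    im=get_image(c)["image"][:,:,::-1]; out.append(cv2.resize(im[v-40:v+35,u-50:u+50],(400,300),interpolation=cv2.INTER_CUBIC))
w=get_image("wrist")["image"][:,:,::-1]
cv2.imwrite("pics/c4.png",np.vstack([np.hstack(out),np.hstack([cv2.resize(w,(400,300)),cv2.resize(w[150:350,150:380],(400,300))])]))
print(get_obs()["contact_force"])
E
```

```text
time: 13.42
position: [0.4882, 0.1638, 0.1033]
tool_rot: [0.201, 0.98, -0.001, -0.001]
contact_force: [0.2, -0.3, 0.9]
opening: -0.0002
scene lid_top [([482, -120, 98], 0.84)]
scene paddle_pad [([492, 165, 82], 0.52)]
scene control_box [([525, 156, 0], 0.79)]
side lid_top [([482, -114, 100], 0.57), ([512, -128, 2], 0.37)]
side paddle_pad [([488, 162, 79], 0.7)]
side control_box [([523, 155, 4], 0.89)]
wrist paddle_pad [([489, 163, 77], 0.95)]
wrist control_box [([520, 152, -2], 0.64)]
[-4.52587561e-01 -2.99159523e-04  2.32801343e-01]
```

View pics/c4.png

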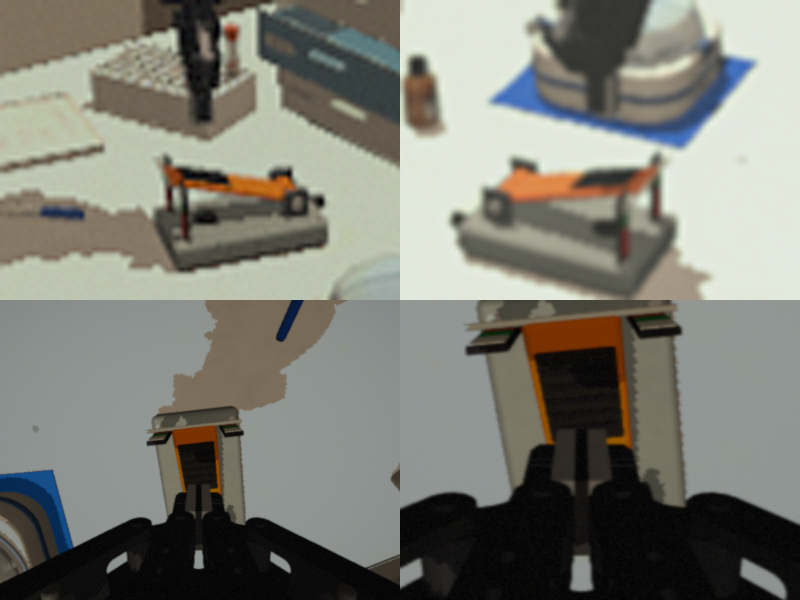

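The finger is above the pad and the paddle is released, pointer in white. The lid is shut. I descend in steps, watching the force.

```bash
python3 -m jog '[[[0,0,-20,0,0,0],[0,0,-35,0,0,0],[0,0,-35,0,0,0]]]';  python3 -m jog '[[[0,0,-6,0,0,0],[0,0,-12,0,0,0],[0,0,-12,0,0,0]]]'
python3 - <<'E'
from h import *
look(cams=("scene","side","wrist"),q=("paddle_pad",))
print(get_obs()["contact_force"])
E
```

```text
time: 14.65
position: [0.4885, 0.1636, 0.0685]
tool_rot: [0.201, 0.98, -0.0, -0.001]
contact_force: [-0.2, -0.2, 0.6]
opening: -0.0001
time: 15.02
position: [0.4893, 0.1638, 0.0573]
tool_rot: [0.201, 0.98, -0.0, -0.0]
contact_force: [-0.7, -0.4, 0.4]
opening: 0.0001
scene paddle_pad [([491, 168, 78], 0.75)]
side paddle_pad [([486, 161, 77], 0.55), ([627, 458, 2], 0.55)]
wrist paddle_pad [([488, 167, 80], 0.64)]
[ 0.07993204 -0.36163913 -0.42278544]
```

```bash
python3 -m jog '[[[0,0,-3,0,0,0],[0,0,-5,0,0,0],[0,0,-5,0,0,0]]]';  python3 -m jog '[[[0,0,-3,0,0,0],[0,0,-3,0,0,0]]]';python3 -m jog '[[[0,0,-3,0,0,0],[0,0,-3,0,0,0]]]';python3 -m jog '[[[0,0,-3,0,0,0],[0,0,-3,0,0,0]]]'
```

```text
time: 15.7
position: [0.4893, 0.1638, 0.0524]
tool_rot: [0.201, 0.98, -0.0, -0.0]
contact_force: [-0.2, 0.6, -0.1]
opening: -0.0001
time: 15.95
position: [0.4897, 0.1639, 0.0496]
tool_rot: [0.201, 0.98, 0.0, 0.0]
contact_force: [0.5, 0.5, 4.1]
opening: -0.0002
time: 16.2
position: [0.4896, 0.164, 0.0466]
tool_rot: [0.201, 0.98, 0.0, 0.0]
contact_force: [-1.2, 0.2, 4.9]
opening: 0.0002
time: 16.45
position: [0.4895, 0.164, 0.0436]
tool_rot: [0.201, 0.98, 0.0, -0.0]
contact_force: [-1.3, 1.2, 6.1]
opening: -0.0001
```

```bash
python3 -m jog '[[[0,0,-3,0,0,0],[0,0,-6,0,0,0],[0,0,-6,0,0,0],[0,0,-6,0,0,0]]]'
python3 - <<'E'
from h import *
look(cams=("scene","side","wrist"),q=("paddle_pad","lid_top"))
print(get_obs()["contact_force"])
out=[]
for c in ("scene","side"):
    u,v=proj(c,[.47,.17,.07])[0].astype(int)
    im=get_image(c)["image"][:,:,::-1]; out.append(cv2.resize(im[v-25:v+25,u-33:u+33],(400,300),interpolation=cv2.INTER_CUBIC))
w=get_image("wrist")["image"][:,:,::-1]
cv2.imwrite("pics/c5.png",np.vstack([np.hstack(out),np.hstack([cv2.resize(w,(400,300)),cv2.resize(w[120:300,170:350],(400,300),interpolation=cv2.INTER_CUBIC)])]))
E
```

```text
time: 16.95
position: [0.4892, 0.1641, 0.0378]
tool_rot: [0.201, 0.98, 0.0, -0.0]
contact_force: [-3.2, 2.1, 7.9]
opening: -0.0003
scene paddle_pad [([488, 167, 66], 0.67)]
scene lid_top [([485, -118, 99], 0.8)]
side paddle_pad [([485, 162, 66], 0.6)]
side lid_top [([486, -115, 100], 0.69), ([630, 403, 13], 0.55)]
wrist paddle_pad [([485, 165, 67], 0.55)]
[-2.67887374  1.5483431   6.9293972 ]
```

View pics/c5.png

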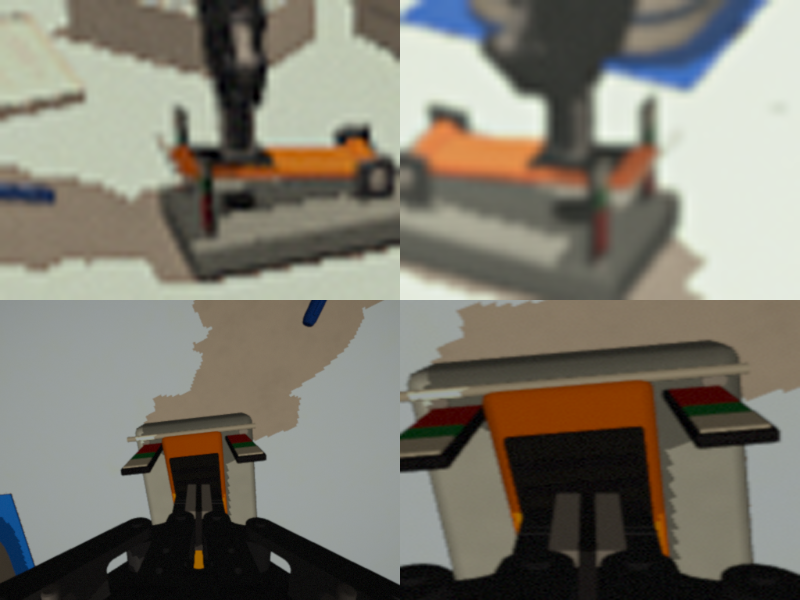

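The paddle is down to mid-travel: the pad is 12–13 mm lower, force is about 8 N, and the pointer is level with the green. I hold for 3.75 s.

```bash
python3 -m jog '[[[0,0,0,0,0,0],[0,0,0,0,0,0],[0,0,0,0,0,0],[0,0,0,0,0,0],[0,0,0,0,0,0],[0,0,0,0,0,0],[0,0,0,0,0,0],[0,0,0,0,0,0],[0,0,0,0,0,0],[0,0,0,0,0,0]]]'; python3 -m jog '[[[0,0,0,0,0,0],[0,0,0,0,0,0],[0,0,0,0,0,0],[0,0,0,0,0,0],[0,0,0,0,0,0],[0,0,0,0,0,0],[0,0,0,0,0,0],[0,0,0,0,0,0],[0,0,0,0,0,0],[0,0,0,0,0,0]]]'; python3 -m jog '[[[0,0,0,0,0,0],[0,0,0,0,0,0],[0,0,0,0,0,0],[0,0,0,0,0,0],[0,0,0,0,0,0],[0,0,0,0,0,0],[0,0,0,0,0,0],[0,0,0,0,0,0],[0,0,0,0,0,0],[0,0,0,0,0,0]]]'
python3 - <<'E'
from h import *
look(cams=("scene","side"),q=("paddle_pad","lid_top"))
print(get_obs()["contact_force"],get_obs()["position"])
job_done()
E
```

```text
time: 18.9
position: [0.4892, 0.164, 0.0378]
tool_rot: [0.201, 0.98, 0.0, -0.0]
contact_force: [-2.7, 1.1, 8.4]
opening: -0.0001
time: 20.15
position: [0.4892, 0.1641, 0.0378]
tool_rot: [0.201, 0.98, 0.0, -0.0]
contact_force: [-3.1, 1.2, 8.4]
opening: -0.0004
time: 21.4
position: [0.4892, 0.1641, 0.0378]
tool_rot: [0.201, 0.98, 0.0, -0.0]
contact_force: [-3.0, 0.2, 8.1]
opening: 0.0003
scene paddle_pad [([484, 166, 67], 0.5)]
scene lid_top [([484, -120, 98], 0.67)]
side paddle_pad [([670, 391, 14], 0.55), ([482, 163, 68], 0.51)]
side lid_top [([487, -113, 98], 0.78), ([627, 461, 4], 0.58)]
[-2.47233662  0.32309799  8.83029218] [0.48919216 0.16404144 0.03781971]
the job is handed in; nothing more can be done
```

I shut the lid, then pressed the paddle to mid-travel and held it there for over 4 s. I handed the job in at about 21.5 s of the 51 s with the fingers still pressing.

- **Last checks:** lid_top was at z ≈ 98–99 mm, which is shut. The pad was 11–13 mm below its released height (target about 13 mm). The push was a steady 8 N or so and the arm was at rest. In the close-up taken just before the hold, the pointer looked level with the green band, but the picture was blurry.
- **First push failed:** the lid stopped at about 0.5 rad, so I backed off and pushed it again, slowly.
- **Finger length disagreed:** contacts came about 24–30 mm lower in reported TCP height than expected, as if the fingers ended that far behind the TCP. I went by force and the pictures instead.
- **Force at the lid's stop:** it reached 53 N through the fingers, under the 120 N wrist limit.
- **Not re-measured:** I did not check the bottle, timer, marker and tubes again at the end. The arm passed well clear of them and I saw no contact.

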